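# Test the sprung lid of the tool chest

## Robot

A 6-joint arm with a two-finger parallel gripper is mounted at the origin on the work surface. World frame = base frame: x ahead of the robot, y to its left, z up, the work surface at z = 0. Lengths are in m, angles in rad, forces in N, time in s.
With the tool pointing down it reaches from about 0.4 to 0.925 m from the base axis. Payload 12.5 kg.
Tool frame: the origin (TCP) lies on the centre line of the jaws, within the pads' length; the fingertips stand 11 mm ahead of it and the grasp point (between the pads) lies 8 mm behind it; z points along the fingers, y is the direction in which the jaws open and shut (so a half turn about z gives the same grasp; the last joint's range is limited). The gripper opens to 95 mm and grips with 3 to 60 N. Pads are 20 mm wide; open, the fingers measure 119 mm over their backs; the gripper's body (75 mm by 180 mm) begins 59 mm behind the grasp point.
Start: joints at [-1.42, 0.491, 1.559, -0, 1.092, -0.106], TCP at [0.159, -0.605, 0.226] pointing down, gripper open.
Joint ranges: [-3.1, 3.1], [-0.84, 2.19], [0.05, 2.79], [-1.13, 4.28], [0.06, 2.93], [-2.69, 2.69]. Speed limits (rad/s): [2.22, 2.22, 2.79, 3.14, 3.14, 3.14].

## Interface

Orientations are given as a unit quaternion [x, y, z, w].
In Python, from plant import arm gives the robot as it stands.
- The arm moves only by the tool jog_arm, never from a script. Its argument "moves" is a list of rows, each a list of 3 entries, a list of its own where there are three numbers: the finger opening in m, from 0 to 0.0951, then the shift along the tool's x, y, z in m, then the turn about the tool's z in degrees. In form: [[hand, [tx, ty, tz], spin], ...]. A call has 1 to 8 rows; each row shifts and turns the commanded pose from where the row before left it, along the tool's axes as they then stand; what a row does not reach is not made up. A row lasts 1/12 s, in which the tool goes at most 41.7 mm and 7.16 degrees, less where a joint would pass 70% of its speed; a pose out of reach is approached as far as the arm can. A call with a gripper value outside its range is refused whole. The fingers move at their own pace and stop on an object; the grip force is fixed at half the most. Time passes only in rows, so rows that do not move let the fingers close. It gives the time, the measured TCP pose, the force and the opening at its end, in the units of the state.
- arm.observe(): the state, without advancing time (a new reading comes with each control period).
- arm.read_camera(name): name is "scene" or "top" or "wrist"; returns a dict with "frame" (384x512x3 uint8, blue, green, red), "camera_matrix" (3x3 intrinsics, pixels), "k1" (the pictures are not rectified: a ray, as slopes to the right and down, at radius r is drawn at 1 + k1 r^2 times it, then the intrinsics apply), "position" and "rotation" of the camera in the world; the wrist camera has in their place "tool_from_camera" (4x4, takes a point from camera to tool coordinates, whose origin is the TCP and whose axes are the flange's). Camera axes: x right, y down, z forward; pixel columns grow to the right and rows downward; lengths in m; the calibration is good to about 2 mm. A picture is of the moment at which its call begins: read the wrist's pose just before it. There is no depth.
- arm.hand_in(): hands the job in, once; it reports no verdict.
The state is a dict: "t": time; "qpos": joint angles; "joint_velocities": joint speeds; "tau": joint torques, N m; "ee_pos": TCP position; "orientation": TCP orientation; "contact_force": force on the tool from outside, world axes, zero at the start; "wrist_torque": the same for the moment, N m; "gripper_width": opening from 0.0 (shut) to 1.0 (fully open).
Only numpy, scipy, OpenCV 4.12 (cv2) and the standard library are available. Lean on these libraries where they do the work, as an engineer would, in place of code of your own. Each camera call takes 0.05 s, during which the arm holds its last target.

## Task

Pull the screwdriver up out of the wooden holder on the tool chest's lid and stand it blade down in the white mug so that it cannot fall when the lid tips; let go of it. Then raise the lid by its handle clearly past its balance point, to where the spring starts to lift it, without letting it fly up to its stop, bring it back down and hold it just below the balance point (within ten degrees of it). Finish while still holding the lid there, with the mug upright and the other things on the bench left alone.

Things in the scene. Friction and masses are not known exactly. Their poses are not given: they have to be found in the camera images.
- chest: low grey steel tool chest fixed to the bench, 200 mm deep (x) by 340 mm wide (y) by 105 mm high without its lid. Origin at the centre of its underside; +x points away from its front (the drawer fronts and the lid's handle are on the -x side), z up.
- lid (a joint): angle (rad) of the chest's lid, a heavy (3 kg, carried mostly by its spring) flat grey plate 204 x 344 x 12 mm hinged along the chest's far top edge: 0 shut and level, grows as the front edge rises, stop at 1.15. The spring balances it at 0.65 rad (37 degrees): below that it falls shut by itself, above that the spring drives it open to the stop; at the handle the pull is about 3 N down when shut, 0.7 N down at 0.56, zero at 0.65, about 1.3 N upward at 0.80.
- lid_hinge (a point): point on the lid's hinge line (along the chest's y), half-way along it: 100 mm towards +x from the chest's centre and 105 mm above the bench.
- lid_handle (a point): middle of the lid's steel bar handle, a round bar 12 mm thick and 130 mm long, parallel to the hinge. With the lid shut it lies 250 mm in front (-x of the chest) of the hinge and 32 mm above it, that is 20 mm above the lid's top face and 46 mm ahead of its front edge; nothing is under it. It turns with the lid about the hinge.
- holder_mouth (a point): centre of the top of the holder, a wooden block 50 x 50 x 70 mm fixed on the lid, 110 mm to the left (+y of the chest) of its middle. The hole is 14 mm wide and 66 mm deep, vertical when the lid is shut.
- driver_grip (a point): half-way up the handle of the loose screwdriver, which stands blade down in the holder. Round wooden handle 26 mm thick and 96 mm long (48 mm above and below this point), steel blade 7 mm thick and 64 mm long below the handle; z points from blade tip to handle end. About 90 g.
- driver_tip (a point): tip of the screwdriver's blade, 112 mm below driver_grip along its axis.
- driver: the screwdriver as a whole; origin at the blade tip, z along the shaft towards the handle end.
- mug: loose white mug, 82 mm across and 85 mm high, walls 4 mm, empty, standing to the left of the chest; handle loop about 35 mm out on its own +y side. Origin at the centre of its underside, z up.
- mug_in (a point): centre of the mug's inner floor, about 80 mm below its rim.
- collar: flanged brass collar, 48 mm across and 26 mm high, on the bench near the robot; bystander
- tin: shallow round aluminium bowl, 90 mm across and 35 mm high, to the right of the chest; bystander
- oil: small white oil bottle with black cap, 32 mm across and 85 mm high, beyond the mug; bystander
- spanner: steel spanner 130 mm long lying on the bench near the robot; bystander
- hammer: hammer 220 mm long lying to the right of the chest; bystander
- packing: steel packing bar 90 x 35 x 30 mm on the bench left of the mug; bystander
Not all that is in view belongs to the job. Of the things that look like the driver, the smaller one is meant. Of the things that look like the mug, the larger one is meant.

How it is judged:
On the way, in this order (a step that is already met when the one before it is completed fails the run):
1. the screwdriver stands in the upright mug, let go, with the lid still down (distance between driver_tip and mug_in below 0.045 m and angle between mug's own z axis and vertical below 0.2 rad and contact force between the fingers and driver below 0.1 N and value of joint lid below 0.1 rad), for 0.2 s.
2. the lid is raised past its balance point (over 0.68 rad) in the gripper (value of joint lid above 0.68 rad and contact force between the fingers and lid above 0.3 N), for 0.1 s.
At the end, for the whole second after the job is handed in: The lid is held still by the gripper at 0.475 to 0.64 rad (up to 10 degrees below its balance point of 0.65 rad), fingers on the lid, and the screwdriver stands let go in the upright mug (blade tip within 45 mm of the centre of its floor, mug within 0.2 rad of upright) (value of joint lid between 0.475 and 0.64 rad and velocity of joint lid between -0.05 and 0.05 rad/s and contact force between the fingers and lid above 0.3 N and distance between driver_tip and mug_in below 0.045 m and angle between mug's own z axis and vertical below 0.2 rad and contact force between the fingers and driver below 0.1 N); the arm keeps its last pose, push and grip.
It fails at once if the lid flies up towards its stop (over 1.05 rad) (value of joint lid above 1.05 rad).
It fails at once if the mug is knocked over (angle between mug's own z axis and vertical above 0.7 rad).
It fails at once if another thing on the bench is disturbed (moved over 30 mm) (distance of any of collar, tin, oil, spanner, hammer, packing from where it was at the start of the episode above 0.03 m).
It also fails if it takes over 64 s, if anything falls off the work surface, if the arm or the gripper's body presses on something with over 40 N, if the wrist force passes 120 N, or if a joint passes its speed limit or range.

## Working session

There is one attempt and no reset: what is moved stays moved. The work goes in short steps, Python scripts to look and compute and a tool call to move; the robot and the scene stay as the last step left them, time stands still between calls to the robot, and variables do not carry over. Pictures are saved under pics/ and viewed, and the job is handed in when it is done.

Besides the shell and the picture viewer there is one more tool, called as name([rows], argument=value, ...), one row to a line, values as JSON. jog_arm: Moves the arm, as the interface text tells. Its arguments: {"type":"object","properties":{"moves":{"type":"array"}},"required":["moves"]}

```bash
ls; mkdir -p pics
cat > h.py <<'E'
import numpy as np, cv2
from plant import arm
from scipy.spatial.transform import Rotation as R
def cam(name):
    s=arm.observe(); d=arm.read_camera(name)
    if name=="wrist":
        T=np.eye(4);T[:3,:3]=R.from_quat(s["orientation"]).as_matrix();T[:3,3]=s["ee_pos"]
        M=T@np.array(d["tool_from_camera"]); d["position"]=M[:3,3]; d["rotation"]=M[:3,:3]
    else:
        d["position"]=np.array(d["position"]);d["rotation"]=np.array(d["rotation"])
        if d["rotation"].shape!=(3,3): d["rotation"]=R.from_quat(d["rotation"]).as_matrix()
    return d
def ray(d,u,v):
    K=np.array(d["camera_matrix"]);k=float(d["k1"])
    xd=np.array([(u-K[0,2])/K[0,0],(v-K[1,2])/K[1,1]]);x=xd.copy()
    for _ in range(30): x=xd/(1+k*(x@x))
    r=d["rotation"]@np.array([x[0],x[1],1.]);return d["position"],r/np.linalg.norm(r)
def onz(d,u,v,z):
    p,r=ray(d,u,v);return p+r*(z-p[2])/r[2]
def proj(d,P):
    K=np.array(d["camera_matrix"]);k=float(d["k1"])
    c=d["rotation"].T@(np.array(P)-d["position"]);x=c[:2]/c[2];x=x*(1+k*(x@x))
    return K[0,0]*x[0]+K[0,2],K[1,1]*x[1]+K[1,2]
def tri(*a):
    A=np.zeros((3,3));b=np.zeros(3);L=[]
    for d,u,v in a:
        p,r=ray(d,u,v);M=np.eye(3)-np.outer(r,r);A+=M;b+=M@p;L.append((p,r))
    X=np.linalg.solve(A,b);return X,[float(np.linalg.norm((np.eye(3)-np.outer(r,r))@(X-p))) for p,r in L]
def save(d,fn,crop=None,s=1):
    f=d["frame"]
    if crop: f=f[crop[1]:crop[3],crop[0]:crop[2]]
    if s!=1:f=cv2.resize(f,None,fx=s,fy=s,interpolation=cv2.INTER_CUBIC)
    cv2.imwrite("pics/"+fn,f)
E
python3 - <<'E'
from h import *
import pickle
s=arm.observe();print(s)
D={}
for n in["scene","top","wrist"]:
    D[n]=cam(n);save(D[n],n+"0.png",s=1.5);print(n,D[n]["position"],D[n]["rotation"],D[n]["camera_matrix"],D[n]["k1"])
pickle.dump(D,open("D0.pkl","wb"))
E
```

```text
pics
{'t': 0.0, 'qpos': array([-1.41958428e+00,  4.91554370e-01,  1.55943265e+00,  2.50287738e-07,
        1.09170432e+00, -1.05629792e-01]), 'joint_velocities': array([-7.31307212e-04, -8.41148600e-04, -2.51092382e-03,  2.57816288e-03,
       -7.42873304e-05,  2.77538462e-04]), 'tau': array([-3.04962614e-04, -6.12647223e+01, -2.58182359e+01,  6.92291977e-02,
        4.82038292e-02, -1.17481432e-04]), 'ee_pos': array([ 0.15873699, -0.6042735 ,  0.22507075]), 'orientation': array([ 9.91765218e-01,  1.28068152e-01, -1.24080850e-05, -5.49203527e-04]), 'contact_force': array([0.6645273 , 0.4206325 , 0.18075172]), 'wrist_torque': array([-0.07870977, -0.03044416, -0.01758295]), 'gripper_width': 0.998069369139437}
scene [1.44338862 0.54110367 0.95390193] [[-0.48929026  0.53965947 -0.6851005 ]
 [ 0.87200052  0.28966848 -0.39459761]
 [-0.01449632 -0.79048076 -0.6123153 ]] [[389.33379381   0.         253.78696002]
 [  0.         389.33379381 188.98164295]
 [  0.           0.           1.        ]] -0.09656429609361669
top [0.28335471 0.01297111 1.52188668] [[-0.00548884 -0.98210123  0.18827387]
 [-0.999964    0.00660896  0.00532214]
 [-0.00647118 -0.18823788 -0.98210215]] [[444.43991492   0.         264.81003264]
 [  0.         444.43991492 189.59255468]
 [  0.           0.           1.        ]] 0.044568929071178036
wrist [ 0.23611523 -0.58312287  0.3845065 ] [[ 2.53575995e-01 -9.28065422e-01 -2.72752246e-01]
 [-9.67315204e-01 -2.43494954e-01 -7.07919684e-02]
 [-7.14217622e-04  2.81788539e-01 -9.59476268e-01]] [[283.52094124   0.         257.74832351]
 [  0.         283.52094124 188.21141   ]
 [  0.           0.           1.        ]] -0.04938750825909464
```

View pics/scene0.png

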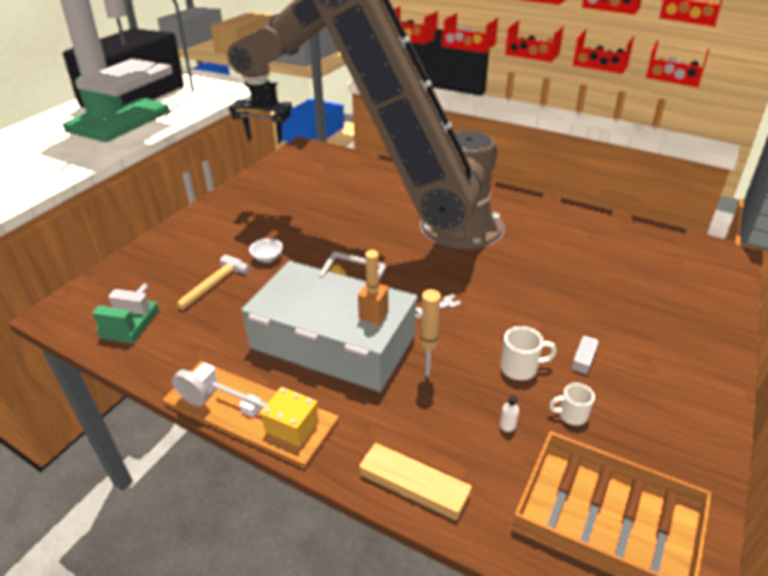

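View pics/top0.png

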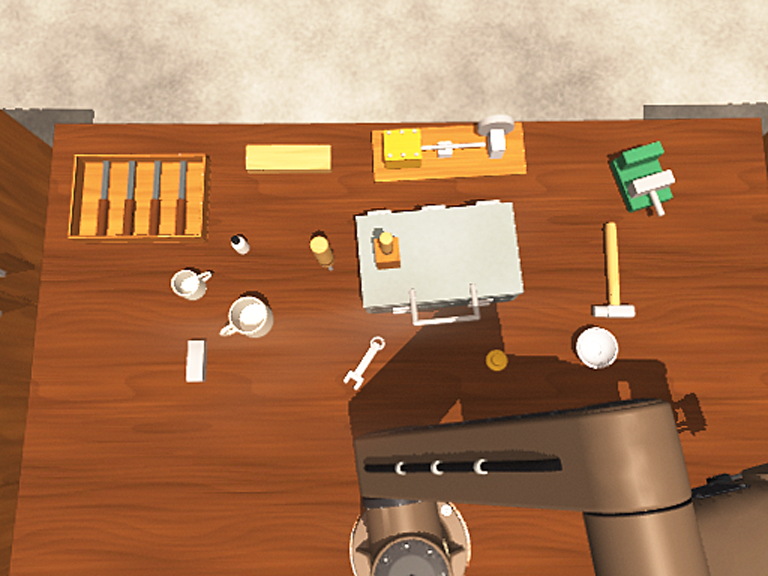

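View pics/wrist0.png

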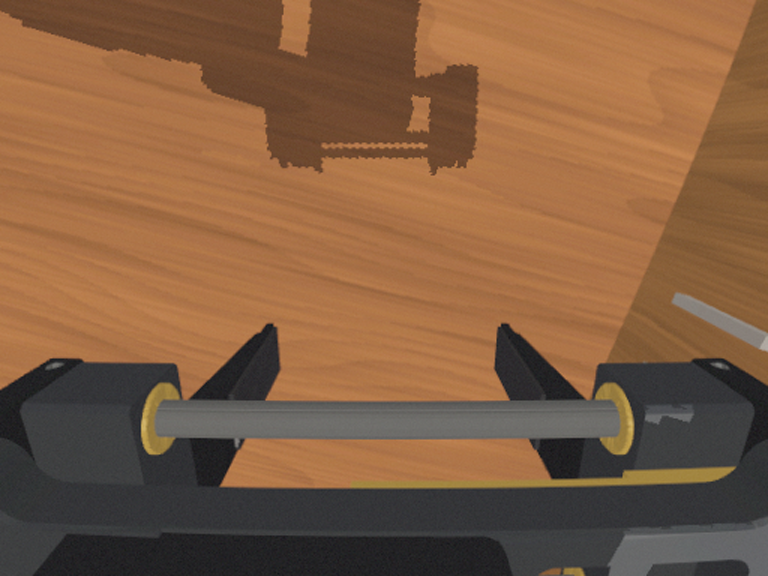

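Scene and top pictures are shown at 1.5x scale, so pixels below are in that scale.
- **Driver candidates:** the one in the wooden holder on the lid at scene (372,265) / top (386,243), and a bigger one standing left of the chest at scene (430,330) / top (320,248). The task says the smaller, so I choose the one in the holder.
- **Mug candidates:** scene (523,353) / top (250,316), and a smaller one at scene (576,403) / top (188,284). I choose the first, which is larger.

Next, close crops to check both choices.

Run:
```python
from h import *
import pickle
D=pickle.load(open("D0.pkl","rb"))
a=cv2.resize(D["scene"]["frame"][150:290,200:410],None,fx=3.6,fy=3.6,interpolation=cv2.INTER_CUBIC)
cv2.imwrite("pics/c_scene.png",a)
a=cv2.resize(D["top"]["frame"][125:260,100:360],None,fx=3,fy=3,interpolation=cv2.INTER_CUBIC)
cv2.imwrite("pics/c_top.png",a)
```

```text
(no output)
```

View pics/c_scene.png

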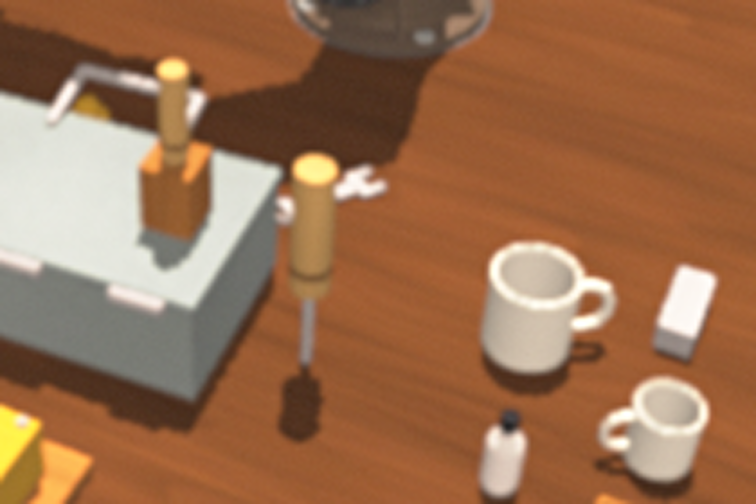

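View pics/c_top.png

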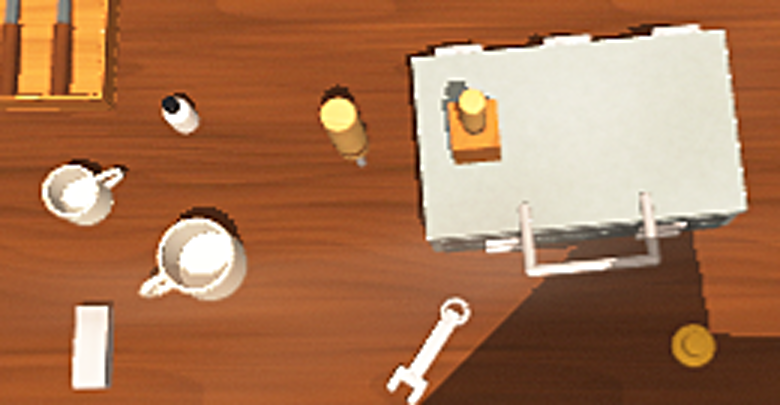

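Run:
```python
from h import *
import pickle
D=pickle.load(open("D0.pkl","rb"));S,T=D["scene"],D["top"]
s=lambda u,v:(S,200+u/3.6,150+v/3.6)
t=lambda u,v:(T,100+u/3,125+v/3)
for n,a,b in [("drv end",s(173,68),t(473,100)),("mug rim",s(537,275),t(199,257)),("hL",s(203,98),t(530,268)),("hR",s(83,70),t(655,260)),("lid near-left corner",s(283,172),t(430,238)),("big drv end",s(316,170),t(339,113)),("bigtip",s(306,362),t(362,164)),("oil cap",s(511,419),t(170,104))]:
    print(n,tri(a,b))
for n,p in [("far left",(412,57)),("far right",(723,30)),("near right",(745,210)),("near left",(430,238))]: print(n,onz(*t(*p),0.117))
for n,p in [("mug h",(148,286))]: print(n,onz(*t(*p),0.05))
for n,p in [("pack",(92,345))]: print(n,onz(*t(*p),0.03))
```

```text
drv end (array([0.61227428, 0.04147461, 0.28062574]), [0.0019107230605534575, 0.0019107230605534026])
mug rim (array([0.49116148, 0.34670822, 0.07762466]), [0.0029822909210042887, 0.0029822909210043807])
hL (array([ 0.46783188, -0.01317687,  0.13812838]), [0.0034562595407016906, 0.003456259540701631])
hR (array([ 0.47700266, -0.14632859,  0.13367134]), [0.001303940439047617, 0.0013039404390474028])
lid near-left corner (array([0.50444658, 0.09345749, 0.11091307]), [0.003936857634013394, 0.003936857634013302])
big drv end (array([0.61477356, 0.17747284, 0.22403479]), [0.002250929770335699, 0.002250929770335705])
bigtip (array([ 0.61266093,  0.17756652, -0.00751678]), [0.0012407186998636141, 0.001240718699863648])
oil cap (array([0.66429243, 0.38409835, 0.07706261]), [0.0017202209348450219, 0.0017202209348450355])
far left [0.70566086 0.10993782 0.117     ]
far right [ 0.73363613 -0.23076243  0.117     ]
near right [ 0.53324826 -0.2467732   0.117     ]
near left [0.50512999 0.08954811 0.117     ]
mug h [0.46409161 0.40526184 0.05      ]
pack [0.40111364 0.46959612 0.03      ]
```

The crops confirm both choices: the driver in the orange holder block is the smaller one, and the mug at scene crop (537,300) is the larger. The measured heights agree with the text, with the driver end at z = 0.281 and the handle at 0.136. The chest yaw is about 4.6°. I'll rise and spin the tool first.

jog_arm([
  [0.095,[0,0,-0.018],-7],
  [0.095,[0,0,-0.018],-7],
  [0.095,[0,0,-0.018],-7],
  [0.095,[0,0,-0.018],-7],
  [0.095,[0,0,-0.018],-7],
  [0.095,[0,0,-0.018],-7],
  [0.095,[0,0,-0.018],-7],
  [0.095,[0,0,-0.018],-7],
])

```text
t: 0.82
ee_pos: [0.1588, -0.6043, 0.3703]
orientation: [0.814, 0.581, 0.0, -0.0]
contact_force: [0.4, 1.0, 0.2]
gripper_width: 1.001
```

jog_arm([
  [0.095,[0,0,0],-6],
  [0.095,[0,0,0],-6],
  [0.095,[0,0,0],-6],
  [0.095,[0,0,0],-6],
  [0.095,[0,0,0],0],
  [0.095,[0,0,0],0],
])

```text
t: 1.32
ee_pos: [0.1588, -0.6045, 0.3694]
orientation: [0.679, 0.735, 0.0, -0.0]
contact_force: [-0.1, 0.7, -0.8]
gripper_width: 0.998
```

jog_arm([
  [0.095,[0.03,0.025,0],0],
  [0.095,[0.03,0.025,0],0],
  [0.095,[0.03,0.025,0],0],
  [0.095,[0.03,0.025,0],0],
  [0.095,[0.03,0.025,0],0],
  [0.095,[0.03,0.025,0],0],
  [0.095,[0.03,0.025,0],0],
  [0.095,[0.03,0.025,0],0],
])

```text
t: 1.98
ee_pos: [0.339, -0.3472, 0.3698]
orientation: [0.679, 0.734, -0.0, 0.0]
contact_force: [0.8, -0.9, 0.2]
gripper_width: 1.0
```

jog_arm([
  [0.095,[0.03,0.025,0],0],
  [0.095,[0.03,0.025,0],0],
  [0.095,[0.03,0.025,0],0],
  [0.095,[0.03,0.025,0],0],
  [0.095,[0.03,0.025,0],0],
  [0.095,[0.03,0.025,0],0],
  [0.095,[0,0,0],0],
  [0.095,[0,0,0],0],
])

```text
t: 2.65
ee_pos: [0.4737, -0.1556, 0.3695]
orientation: [0.677, 0.736, -0.0, -0.0]
contact_force: [-0.7, 0.1, -0.8]
gripper_width: 0.998
```

Run:
```python
from h import *
import pickle
s=arm.observe();print(s["t"],s["ee_pos"],s["orientation"],s["qpos"])
d=cam("wrist");save(d,"w1.png",s=1.5);pickle.dump(d,open("w1.pkl","wb"));print(d["position"])
```

```text
2.65 [ 0.47374545 -0.15555416  0.36946871] [ 6.77217339e-01  7.35783021e-01 -9.18107903e-05 -1.15118988e-04] [-4.49750990e-01  1.82930426e-01  1.63768864e+00 -1.12445883e-04
  1.32124719e+00 -5.32571280e-01]
[ 0.46719635 -0.07483947  0.52883226]
```

View pics/w1.png

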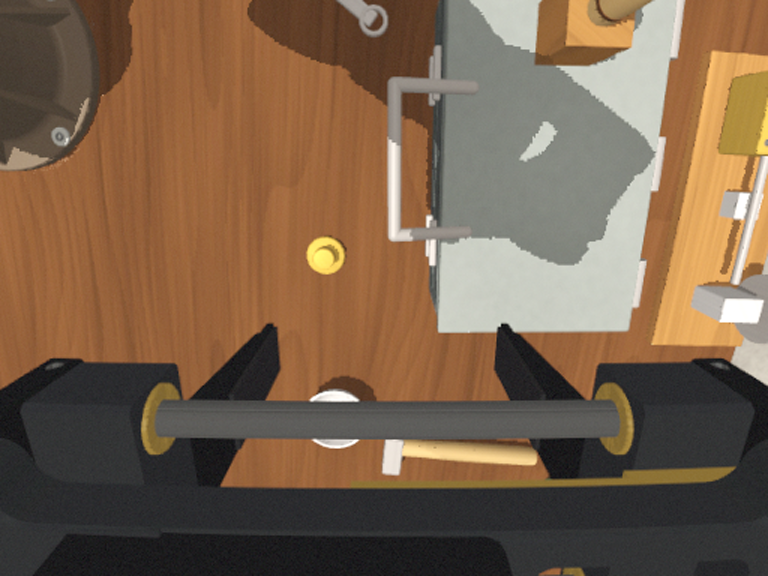

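jog_arm([
  [0.095,[0.021,0.029,0],0],
  [0.095,[0.021,0.029,0],0],
  [0.095,[0.021,0.029,0],0],
  [0.095,[0.021,0.029,0],0],
  [0.095,[0.021,0.029,0],0],
  [0.095,[0,0,0],0],
  [0.095,[0,0,0],0],
])

```text
t: 3.28
ee_pos: [0.6093, -0.0411, 0.3687]
orientation: [0.678, 0.735, -0.0, -0.0]
contact_force: [-0.2, -0.2, -0.1]
gripper_width: 0.999
```

Run:
```python
from h import *
import pickle
s=arm.observe();print(s["t"],s["ee_pos"],s["orientation"],s["qpos"])
d=cam("wrist");save(d,"w2.png",s=1.5);pickle.dump(d,open("w2.pkl","wb"));print(d["position"])
```

```text
3.2833 [ 0.60934633 -0.04113851  0.36873865] [ 6.77922299e-01  7.35133264e-01 -4.83966207e-04 -4.54267488e-04] [-1.75384054e-01  3.66961138e-01  1.38091884e+00 -3.30300091e-04
  1.39499976e+00 -2.56256702e-01]
[0.603114   0.03960725 0.52809938]
```

View pics/w2.png

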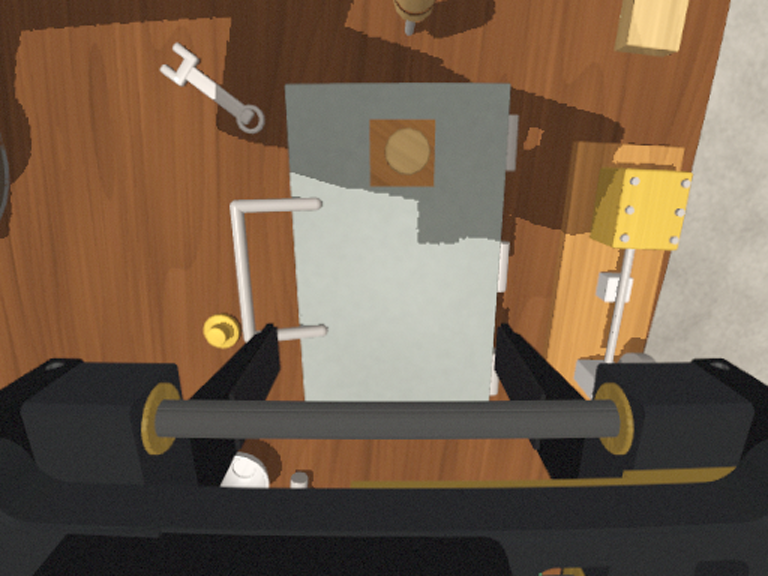

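The wrist view shows the driver end at (407,151) and the holder top centred at (402,153). The lid's bar handle runs from (237,205) to (248,335).

Run:
```python
from h import *
import pickle
D=pickle.load(open("D0.pkl","rb"));S,T=D["scene"],D["top"]
d=pickle.load(open("w2.pkl","rb"));w1=pickle.load(open("w1.pkl","rb"))
w=lambda u,v:(d,u/1.5,v/1.5); v1=lambda u,v:(w1,u/1.5,v/1.5)
s=lambda u,v:(S,200+u/3.6,150+v/3.6)
t=lambda u,v:(T,100+u/3,125+v/3)
print("end",tri(w(407,151),t(473,100),s(173,68)),onz(*w(407,151),.281))
print("holder",onz(*w(402,153),.187))
print("hL",tri(w(237,205),v1(395,84)),onz(*w(237,205),.137)); print("hR",tri(w(248,335),v1(396,238)),onz(*w(248,335),.137),onz(*v1(395,84),.137),onz(*v1(396,238),.137))
for p in [(286,85),(510,84)]: print("lid",onz(*w(*p),.117))
e=np.array([.612,.0415,.281])
```

```text
end (array([0.61316527, 0.04250896, 0.28120679]), [0.0017278252210073657, 0.0027401751011127836, 0.0014667072910424424]) [0.61405559 0.04400032 0.281     ]
holder [0.61451422 0.04387647 0.187     ]
hL (array([ 0.46932692, -0.01316524,  0.13570471]), [0.0003589935199719816, 0.0003589935199719528]) [ 0.46952676 -0.01272364  0.137     ]
hR (array([ 0.48019477, -0.1436783 ,  0.13767508]), [0.0030822692843848437, 0.0030822692843848485]) [ 0.47826447 -0.14136411  0.137     ] [ 0.46954734 -0.0136478   0.137     ] [ 0.48211663 -0.14628565  0.137     ]
lid [0.50782488 0.09552759 0.117     ]
lid [0.70818717 0.11277661 0.117     ]
```

jog_arm([
  [0.095,[0.028,0.004,0],0],
  [0.095,[0.028,0.004,0],0],
  [0.095,[0.028,0.003,0],0],
  [0.095,[0,0,0.03],0],
  [0.095,[0,0,0.03],0],
  [0.095,[0,0,0.03],0],
  [0.095,[0,0,0.03],0],
  [0.095,[0,0,0.014],0],
])

```text
t: 4.0
ee_pos: [0.6111, 0.042, 0.2327]
orientation: [0.679, 0.735, -0.001, -0.001]
contact_force: [-0.0, -0.5, -0.1]
gripper_width: 0.994
```

jog_arm([
  [0.035,[0,0,0],0],
  [0.035,[0,0,0],0],
  [0.035,[0,0,0],0],
  [0.035,[0,0,0],0],
])

```text
t: 4.33
ee_pos: [0.6134, 0.0434, 0.2374]
orientation: [0.678, 0.735, 0.001, 0.001]
contact_force: [0.0, -0.7, 0.4]
gripper_width: 0.78
```

Run:
```python
from h import *
s=arm.observe();print(s["t"],s["ee_pos"],s["gripper_width"],s["contact_force"])
d=cam("wrist");save(d,"w3.png",s=1.5)
d=cam("scene");save(d,"s3.png",crop=(180,60,380,210),s=4)
```

```text
4.3333 [0.61342706 0.04335868 0.23740588] 0.7804646839158096 [ 0.01773491 -0.68504371  0.40050201]
```

View pics/w3.png

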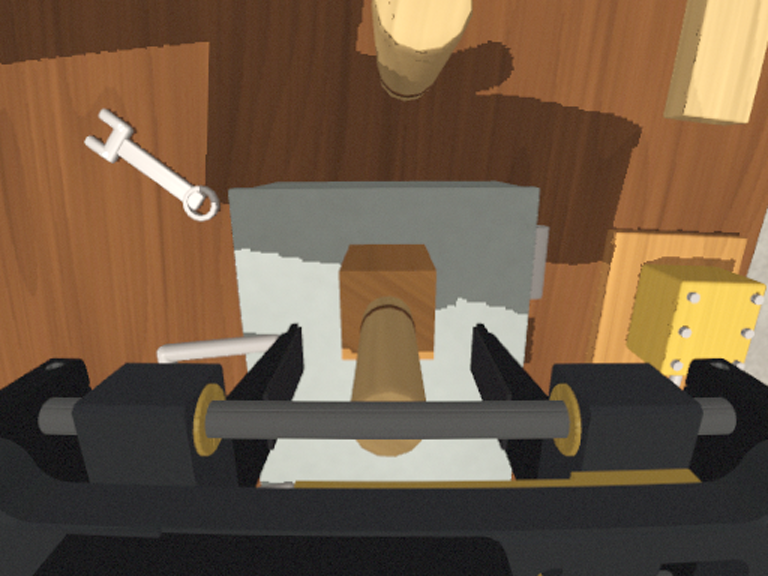

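View pics/s3.png

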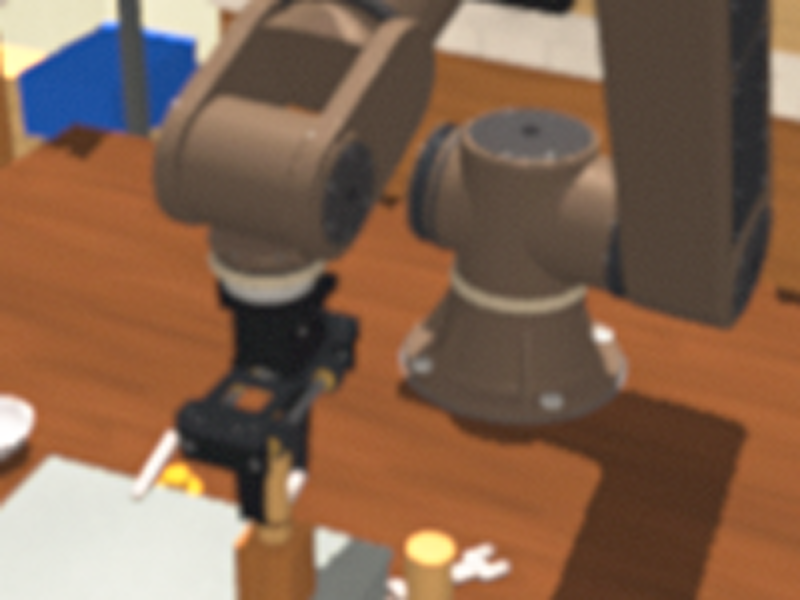

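The driver sits centred between the jaws and the alignment looks good. The fingers are slow, so I'll keep closing.

jog_arm([
  [0.0,[0,0,0],0],
  [0.0,[0,0,0],0],
  [0.0,[0,0,0],0],
  [0.0,[0,0,0],0],
  [0.0,[0,0,0],0],
  [0.0,[0,0,0],0],
  [0.0,[0,0,0],0],
  [0.0,[0,0,0],0],
])

```text
t: 5.1
ee_pos: [0.613, 0.044, 0.2355]
orientation: [0.677, 0.736, -0.0, -0.0]
contact_force: [0.1, -0.1, -0.4]
gripper_width: 0.268
```

jog_arm([
  [0.0,[0,0,0],0],
  [0.0,[0,0,0],0],
  [0.0,[0,0,0],0],
  [0.0,[0,0,0],0],
  [0.0,[0,0,0],0],
  [0.0,[0,0,0],0],
])

```text
t: 5.6
ee_pos: [0.613, 0.044, 0.2356]
orientation: [0.677, 0.736, -0.0, 0.0]
contact_force: [0.3, -0.5, -0.9]
gripper_width: 0.269
```

jog_arm([
  [0.0,[0,0,-0.008],0],
  [0.0,[0,0,-0.015],0],
  [0.0,[0,0,-0.02],0],
  [0.0,[0,0,-0.02],0],
  [0.0,[0,0,-0.025],0],
  [0.0,[0,0,-0.025],0],
  [0.0,[0,0,-0.025],0],
  [0.0,[0,0,0],0],
])

```text
t: 6.27
ee_pos: [0.6138, 0.044, 0.3794]
orientation: [0.677, 0.736, 0.003, 0.003]
contact_force: [1.2, 0.0, 0.1]
gripper_width: 0.269
```

Run:
```python
from h import *
import pickle
s=arm.observe();print(s["t"],s["ee_pos"],s["gripper_width"],s["contact_force"])
d=cam("wrist");save(d,"w4.png",s=1.5);pickle.dump(d,open("w4.pkl","wb"))
d=cam("scene");save(d,"s4.png",crop=(180,90,440,285),s=3);pickle.dump(d,open("s4.pkl","wb"))
d=cam("top");pickle.dump(d,open("t4.pkl","wb"))
```

```text
6.2667 [0.613827   0.04403367 0.37940058] 0.26896274935887543 [1.20870736 0.02972244 0.09174884]
```

View pics/w4.png

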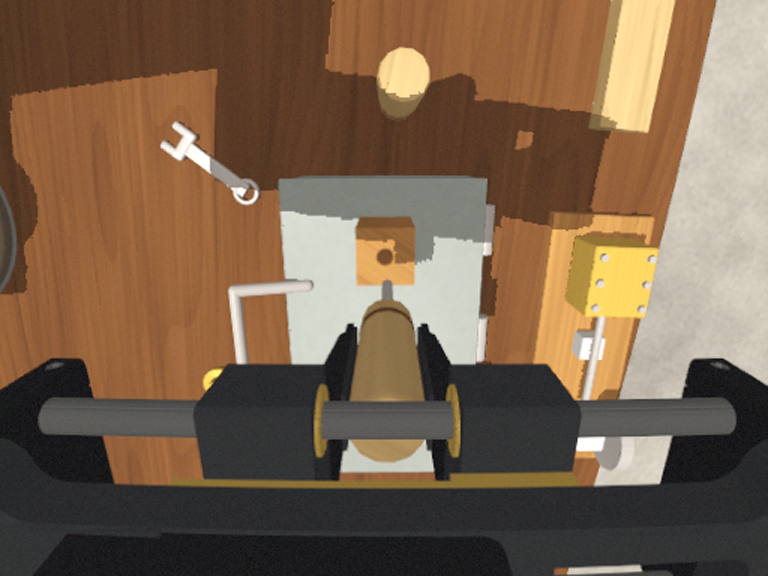

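View pics/s4.png

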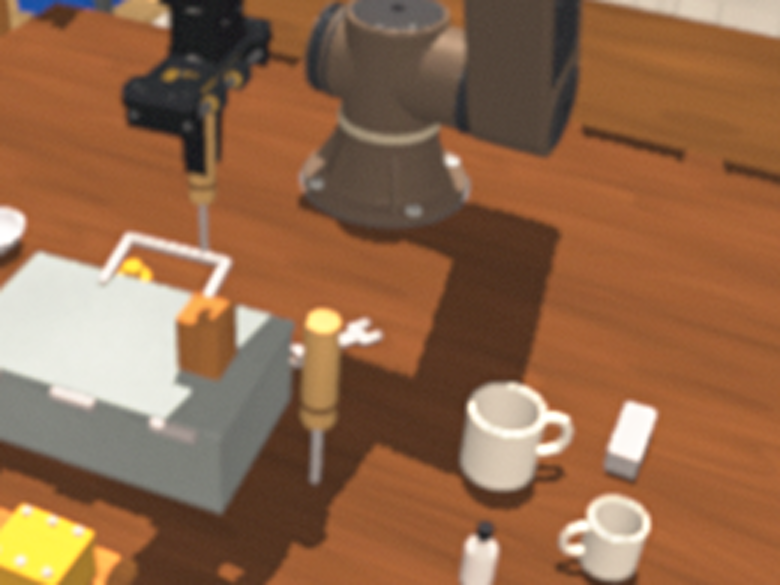

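The driver came out straight; in the scene crop its tip hangs at (204,247). Next I'll move toward the mug and look.

jog_arm([
  [0.0,[0.015,-0.007,0],0],
  [0.0,[0.03,-0.014,0],0],
  [0.0,[0.034,-0.016,0],0],
  [0.0,[0.034,-0.016,0],0],
  [0.0,[0.034,-0.016,0],0],
  [0.0,[0.034,-0.015,0],0],
  [0.0,[0.025,-0.01,0],0],
  [0.0,[0.01,-0.004,0],0],
])

```text
t: 7.08
ee_pos: [0.495, 0.2542, 0.3729]
orientation: [0.676, 0.737, -0.001, -0.001]
contact_force: [-1.1, -1.1, -0.4]
gripper_width: 0.267
```

jog_arm([
  [0.0,[0,0,0],0],
  [0.0,[0,0,0],0],
])

```text
t: 7.25
ee_pos: [0.4973, 0.2513, 0.373]
orientation: [0.677, 0.736, -0.001, -0.0]
contact_force: [-0.4, -1.2, -1.2]
gripper_width: 0.272
```

Run:
```python
from h import *
import pickle
s=arm.observe();print(s["t"],s["ee_pos"],s["gripper_width"],s["contact_force"])
d=cam("wrist");save(d,"w5.png",s=1.5);pickle.dump(d,open("w5.pkl","wb"))
d=cam("scene");save(d,"s5.png",crop=(280,90,480,290),s=3);pickle.dump(d,open("s5.pkl","wb"))
```

```text
7.25 [0.49730469 0.25133758 0.37300971] 0.2723869884349017 [-0.35804362 -1.1637399  -1.18293066]
```

View pics/w5.png

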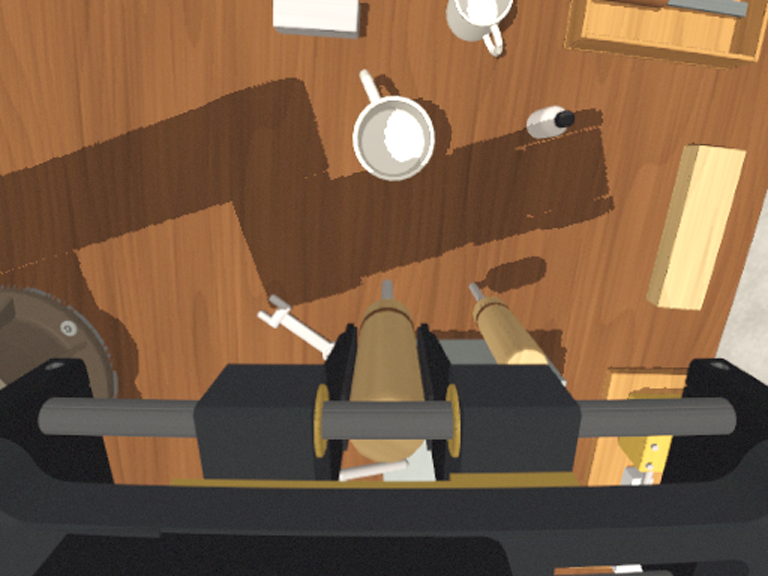

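View pics/s5.png

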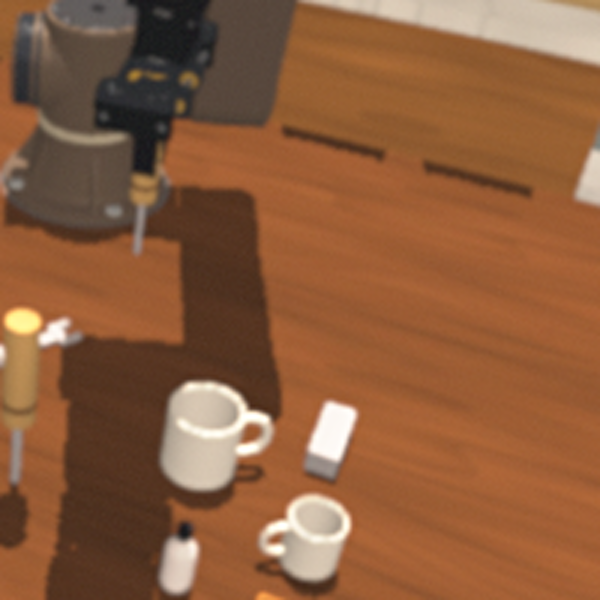

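The mug rim is centred at (395,137) in the wrist view, with its handle up-left at (368,87). The driver tip is at (387,284). In the scene crop the rim is centred at (206,409).

Run:
```python
from h import *
import pickle
D=pickle.load(open("D0.pkl","rb"));T=D["top"]
d=pickle.load(open("w5.pkl","rb"));s=pickle.load(open("s5.pkl","rb"))
w=(d,395/1.5,137/1.5)
# rim by edges: left/right
print(onz(*w,.085),tri(w,(s,280+206/3,90+409/3)))
L=onz(d,353.5/1.5,137/1.5,.085);R_=onz(d,435.5/1.5,137/1.5,.085);print(L,R_,np.linalg.norm(L-R_))
U=onz(d,395/1.5,95/1.5,.085);B=onz(d,395/1.5,181/1.5,.085);print(U,B,(U+B)/2)
print(onz(T,100+199/3,125+257/3,.085))
print("tip",tri((d,387/1.5,283/1.5),(s,280+137/3,90+252/3)))
```

```text
[0.49751725 0.35234967 0.085     ] (array([0.49786169, 0.35090306, 0.08509744]), [0.0014819049514718857, 0.0014819049514719269])
[0.45608576 0.34893832 0.085     ] [0.53795984 0.35580893 0.085     ] 0.08216185235364465
[0.49405354 0.39165123 0.085     ] [0.50132101 0.30929767 0.085     ] [0.49768728 0.35047445 0.085     ]
[0.49102946 0.34214153 0.085     ]
tip (array([0.49777389, 0.25134328, 0.26004034]), [0.00016840736579055955, 0.0001684073657904575])
```

jog_arm([
  [0.0,[0.025,0.002,0],0],
  [0.0,[0.025,0.002,0],0],
  [0.0,[0.025,0.002,0],0],
  [0.0,[0.016,0.002,0],0],
  [0.0,[0.008,0,0],0],
  [0.0,[0,0,0.02],0],
  [0.0,[0,0,0.03],0],
  [0.0,[0,0,0.03],0],
])

```text
t: 8.02
ee_pos: [0.4979, 0.3497, 0.2931]
orientation: [0.678, 0.735, 0.001, 0.0]
contact_force: [0.4, -0.1, -1.7]
gripper_width: 0.27
```

jog_arm([
  [0.0,[0,0,0.0],0],
  [0.0,[0,0,0],0],
])

```text
t: 8.18
ee_pos: [0.4977, 0.3497, 0.2932]
orientation: [0.678, 0.735, -0.001, -0.0]
contact_force: [-0.0, -0.4, -0.6]
gripper_width: 0.265
```

Run:
```python
from h import *
s=arm.observe();print(s["t"],s["ee_pos"],s["gripper_width"],s["contact_force"])
d=cam("wrist");save(d,"w6.png",s=1.5)
```

```text
8.1833 [0.49766766 0.34966209 0.29320961] 0.2653677279960212 [-0.01127425 -0.35860512 -0.5996944 ]
```

View pics/w6.png

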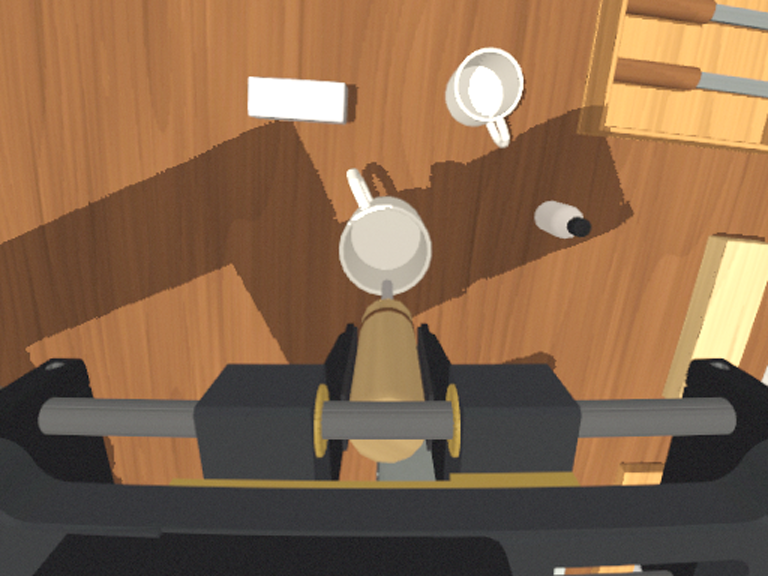

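The tip at (387,284) is aligned over the mug centre column at (386,246). I'll descend.

jog_arm([
  [0.0,[0,0,0.025],0],
  [0.0,[0,0,0.028],0],
  [0.0,[0,0,0.028],0],
  [0.0,[0,0,0.028],0],
  [0.0,[0,0,0.025],0],
  [0.0,[0,0,0.015],0],
  [0.0,[0,0,0.01],0],
  [0.0,[0,0,0.005],0],
])

```text
t: 8.9
ee_pos: [0.4982, 0.3507, 0.13]
orientation: [0.678, 0.735, 0.001, 0.0]
contact_force: [-1.0, -0.5, -0.3]
gripper_width: 0.264
```

Run:
```python
from h import *
s=arm.observe();print(s["t"],s["ee_pos"],s["gripper_width"],s["contact_force"])
d=cam("scene");save(d,"s7.png",crop=(280,120,480,270),s=4)
d=cam("wrist");save(d,"w7.png",s=1.5)
```

```text
8.9 [0.49824579 0.35066102 0.13002469] 0.2640144103075174 [-1.01334966 -0.52722478 -0.33237164]
```

View pics/s7.png

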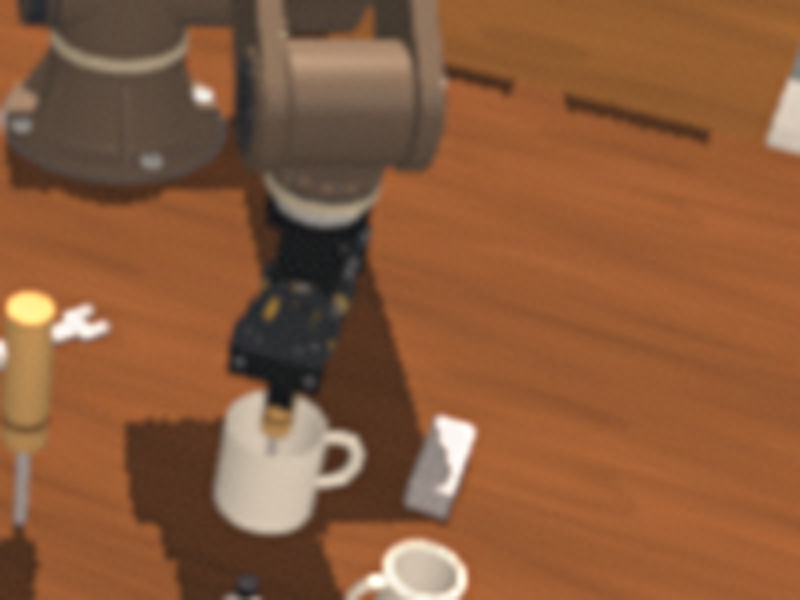

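View pics/w7.png

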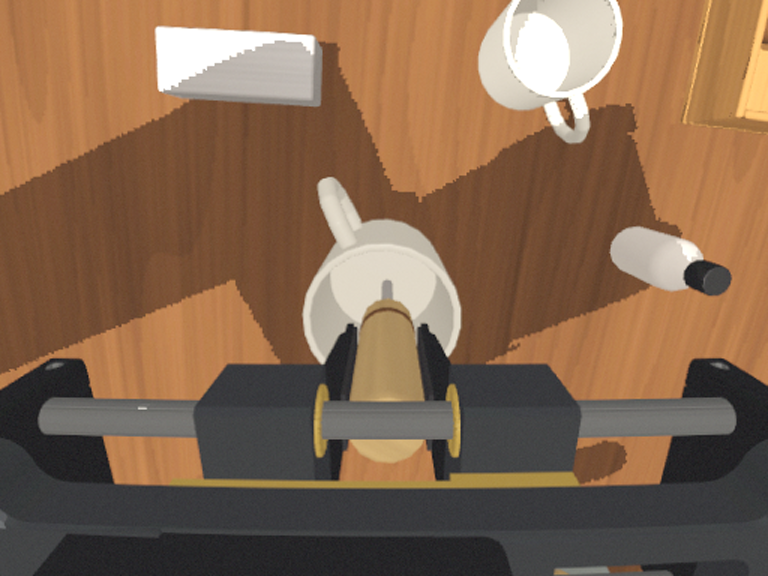

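The tip is inside the mug. I'll lower a little more and then release.

jog_arm([
  [0.0,[0,0,0.005],0],
  [0.0,[0,0,0.003],0],
  [0.0,[0,0,0.002],0],
  [0.0,[0,0,0],0],
  [0.0,[0,0,0],0],
])

```text
t: 9.42
ee_pos: [0.4975, 0.3506, 0.1198]
orientation: [0.677, 0.736, 0.0, 0.0]
contact_force: [-0.6, 0.2, -0.6]
gripper_width: 0.269
```

jog_arm([
  [0.05,[0,0,0],0],
  [0.05,[0,0,0],0],
  [0.05,[0,0,0],0],
  [0.05,[0,0,0],0],
  [0.06,[0,0,0],0],
  [0.07,[0,0,0],0],
  [0.08,[0,0,0],0],
  [0.095,[0,0,0],0],
])

```text
t: 10.08
ee_pos: [0.4974, 0.3505, 0.1196]
orientation: [0.677, 0.736, -0.0, 0.0]
contact_force: [1.1, 0.3, -0.1]
gripper_width: 0.751
```

jog_arm([
  [0.095,[0,0,0],0],
  [0.095,[0,0,0],0],
  [0.095,[0,0,0],0],
  [0.095,[0,0,0],0],
  [0.095,[0,0,0],0],
])

```text
t: 10.5
ee_pos: [0.4974, 0.3505, 0.1195]
orientation: [0.677, 0.736, -0.0, 0.0]
contact_force: [-0.0, 0.1, -0.2]
gripper_width: 0.995
```

Run:
```python
from h import *
s=arm.observe();print(s["t"],s["ee_pos"],s["gripper_width"],s["contact_force"])
d=cam("scene");save(d,"s8.png",crop=(280,120,480,270),s=4)
d=cam("wrist");save(d,"w8.png",s=1.5)
```

```text
10.5 [0.49742839 0.35052635 0.11953882] 0.9952048263027937 [-0.01616021  0.11965167 -0.24263701]
```

View pics/s8.png

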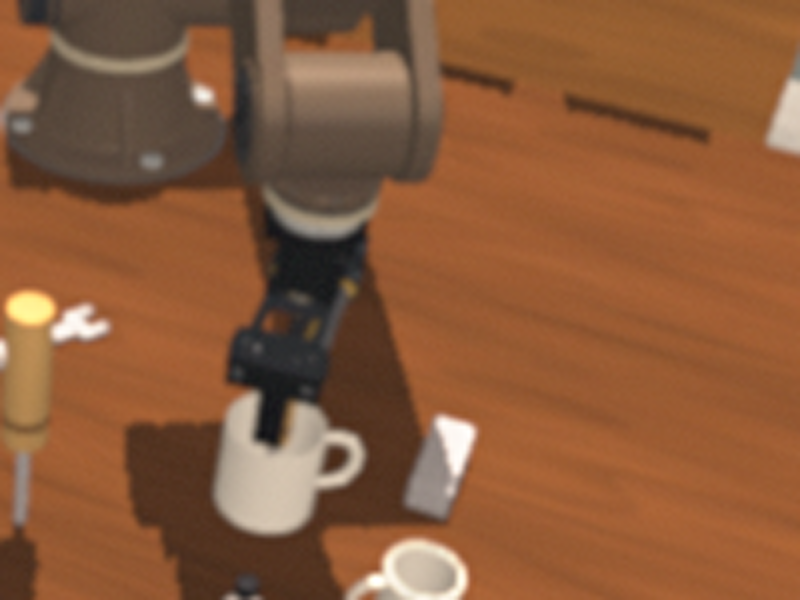

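View pics/w8.png

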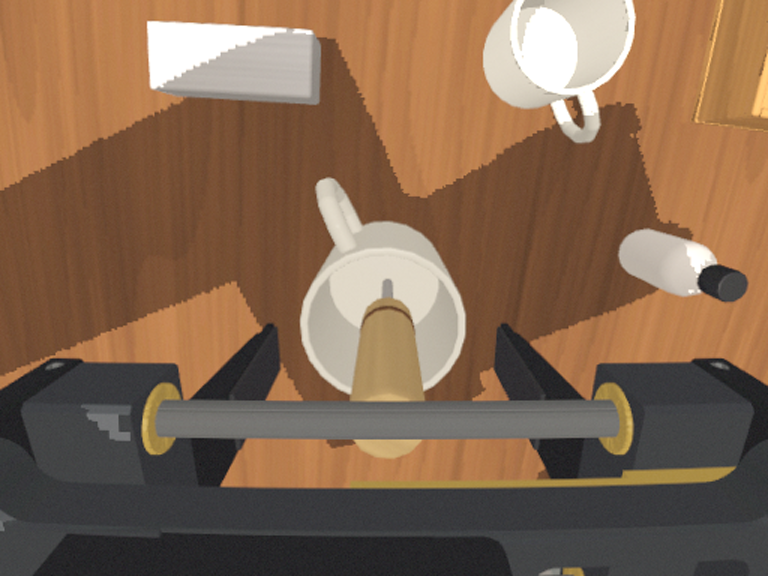

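The driver stands nearly upright in the mug with the fingers fully open on both sides. I'll retract straight up.

jog_arm([
  [0.095,[0,0,-0.015],0],
  [0.095,[0,0,-0.03],0],
  [0.095,[0,0,-0.03],0],
  [0.095,[0,0,-0.03],0],
  [0.095,[0,0,-0.03],0],
  [0.095,[0,0,-0.03],0],
  [0.095,[0,0,-0.02],0],
  [0.095,[0,0,0],0],
])

```text
t: 11.27
ee_pos: [0.4983, 0.3511, 0.3092]
orientation: [0.677, 0.736, 0.003, 0.001]
contact_force: [0.1, 0.7, 0.7]
gripper_width: 0.997
```

Run:
```python
from h import *
s=arm.observe();print(s["t"],s["ee_pos"],s["gripper_width"],s["contact_force"])
d=cam("scene");save(d,"s9.png",crop=(280,120,480,270),s=4)
d=cam("wrist");save(d,"w9.png",s=1.5)
```

```text
11.2667 [0.49831457 0.35112582 0.30922929] 0.9972679465867532 [0.09349096 0.69180019 0.7010934 ]
```

View pics/s9.png

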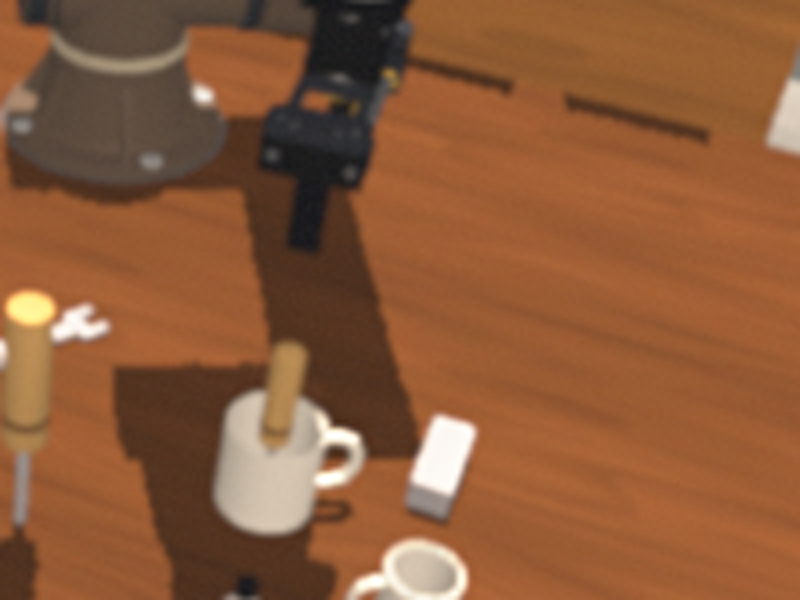

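View pics/w9.png

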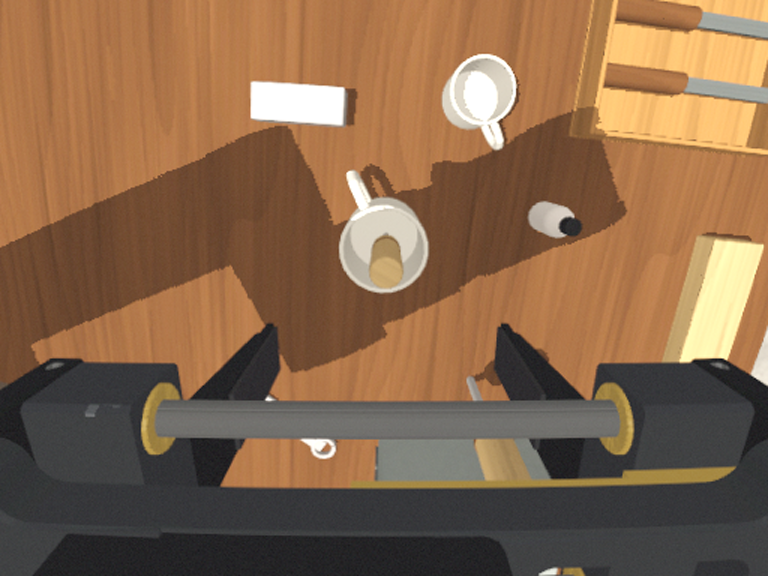

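The driver stands in the upright mug, released (wrist view, 386,262). Next I'll travel to above the lid handle while closing the fingers to 40 mm.

jog_arm([
  [0.04,[-0.02,-0.003,0],0],
  [0.04,[-0.036,-0.005,0],0],
  [0.04,[-0.04,-0.005,0],0],
  [0.04,[-0.04,-0.005,0],0],
  [0.04,[-0.04,-0.005,0],0],
  [0.04,[-0.04,-0.005,0],0],
  [0.04,[-0.04,-0.005,0],0],
  [0.04,[-0.04,-0.005,0],0],
])

```text
t: 12.03
ee_pos: [0.4829, 0.0507, 0.3033]
orientation: [0.677, 0.736, -0.001, -0.001]
contact_force: [1.4, -0.6, 1.0]
gripper_width: 0.493
```

jog_arm([
  [0.04,[-0.036,-0.005,0],0],
  [0.04,[-0.025,-0.004,0],0],
  [0.04,[-0.015,-0.002,0],0],
  [0.04,[0,0,0],0],
  [0.04,[0,0,0],0],
])

```text
t: 12.45
ee_pos: [0.4788, -0.0246, 0.3035]
orientation: [0.678, 0.735, -0.001, -0.001]
contact_force: [0.8, 0.4, 0.5]
gripper_width: 0.422
```

Run:
```python
from h import *
import pickle
s=arm.observe();print(s["t"],s["ee_pos"],s["orientation"],s["gripper_width"],s["contact_force"])
d=cam("wrist");save(d,"w10.png",s=1.5);pickle.dump(d,open("w10.pkl","wb"))
```

```text
12.45 [ 0.47879976 -0.02456318  0.30351684] [ 6.78121933e-01  7.34948721e-01 -5.05875507e-04 -8.74800215e-04] 0.42229402092524165 [0.7513597  0.39436296 0.49631577]
```

View pics/w10.png

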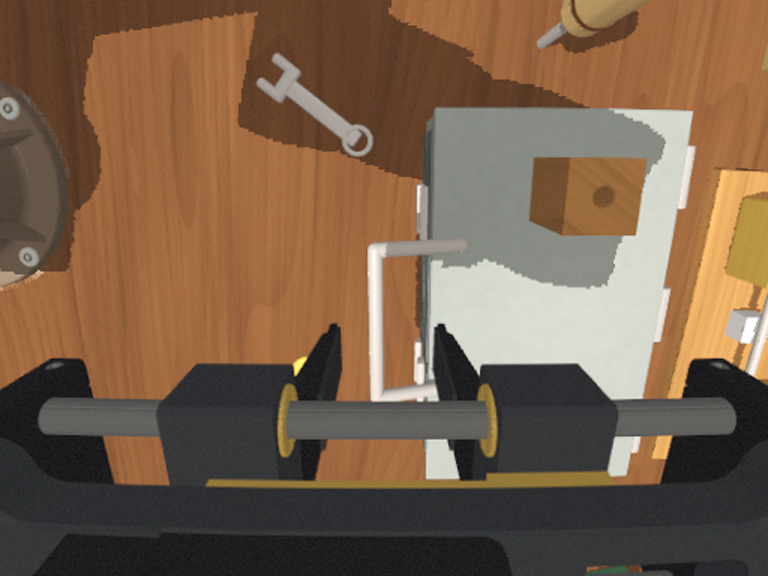

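Run:
```python
from h import *
import pickle
d=pickle.load(open("w10.pkl","rb"))
for p in [(376.5,250),(377,320),(377,388)]: print(onz(d,p[0]/1.5,p[1]/1.5,.137))
```

```text
[ 0.47005294 -0.01389307  0.137     ]
[ 0.47474947 -0.07226835  0.137     ]
[ 0.47936353 -0.13513197  0.137     ]
```

jog_arm([
  [0.04,[-0.018,-0.003,0],0],
  [0.04,[-0.018,-0.003,0],0],
  [0.04,[-0.017,-0.002,0],0],
  [0.04,[0,0,0.02],0],
  [0.04,[0,0,0.025],0],
  [0.04,[0,0,0.025],0],
  [0.04,[0,0,0.025],0],
  [0.04,[0,0,0.015],0],
])

```text
t: 13.17
ee_pos: [0.4748, -0.0762, 0.1921]
orientation: [0.677, 0.736, -0.001, -0.001]
contact_force: [0.1, -0.1, -0.6]
gripper_width: 0.422
```

jog_arm([
  [0.04,[0,0,0],0],
  [0.04,[0,0,0],0],
])

```text
t: 13.33
ee_pos: [0.4755, -0.0767, 0.1942]
orientation: [0.677, 0.736, -0.0, -0.001]
contact_force: [-0.5, 0.7, -0.5]
gripper_width: 0.42
```

Run:
```python
from h import *
import pickle
s=arm.observe();print(s["t"],s["ee_pos"],s["orientation"],s["gripper_width"],s["contact_force"])
d=cam("wrist");save(d,"w11.png",s=1.5);pickle.dump(d,open("w11.pkl","wb"))
```

```text
13.3333 [ 0.47552764 -0.07670701  0.19423377] [ 6.76935538e-01  7.36041756e-01 -3.91396597e-04 -8.10874553e-04] 0.4197546863563364 [-0.4878876   0.70666225 -0.45653124]
```

View pics/w11.png

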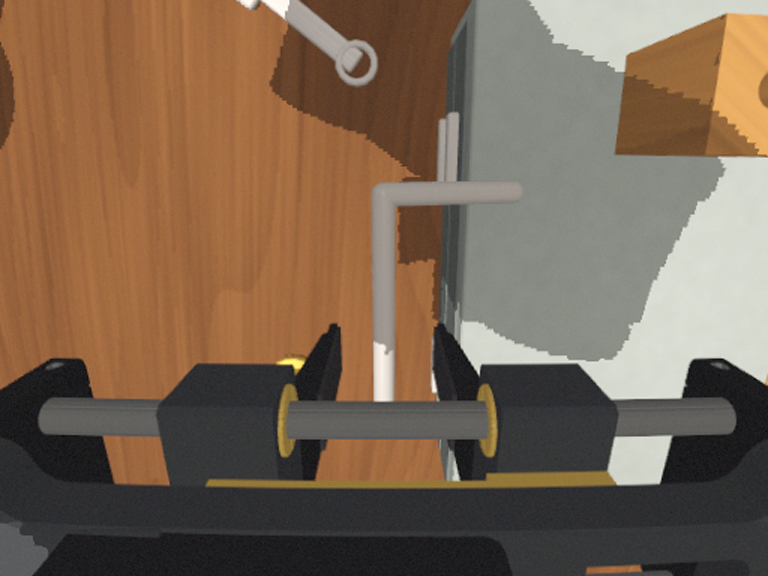

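The bar at column 384 lies centred between the jaws, whose centre is at column 387. I'll descend and close.

jog_arm([
  [0.04,[0,0,0.02],0],
  [0.04,[0,0,0.02],0],
  [0.04,[0,0,0.015],0],
  [0.04,[0,0,0.01],0],
  [0.04,[0,0,0],0],
  [0.04,[0,0,0],0],
])

```text
t: 13.88
ee_pos: [0.476, -0.0776, 0.1305]
orientation: [0.677, 0.736, 0.0, 0.0]
contact_force: [-0.4, -0.5, -0.7]
gripper_width: 0.42
```

jog_arm([
  [0,[0,0,0],0],
  [0,[0,0,0],0],
  [0,[0,0,0],0],
  [0,[0,0,0],0],
  [0,[0,0,0],0],
  [0,[0,0,0],0],
  [0,[0,0,0],0],
  [0,[0,0,0],0],
])

```text
t: 14.55
ee_pos: [0.4737, -0.0778, 0.1297]
orientation: [0.677, 0.736, -0.001, -0.002]
contact_force: [-9.9, -3.3, 8.3]
gripper_width: 0.116
```

jog_arm([
  [0,[0,0,0],0],
  [0,[0,0,0],0],
  [0,[0,0,0],0],
])

```text
t: 14.8
ee_pos: [0.4737, -0.0778, 0.1297]
orientation: [0.677, 0.736, -0.001, -0.002]
contact_force: [-10.9, -4.5, 8.5]
gripper_width: 0.114
```

Run:
```python
from h import *
import pickle
s=arm.observe();print(s["t"],s["ee_pos"],s["orientation"],s["gripper_width"],s["contact_force"])
d=cam("wrist");save(d,"w12.png",s=1.5)
```

```text
14.8 [ 0.47367107 -0.07779708  0.12974897] [ 0.67719817  0.73579788 -0.0013606  -0.001505  ] 0.11374615919458174 [-10.90422177  -4.48308136   8.5407763 ]
```

View pics/w12.png

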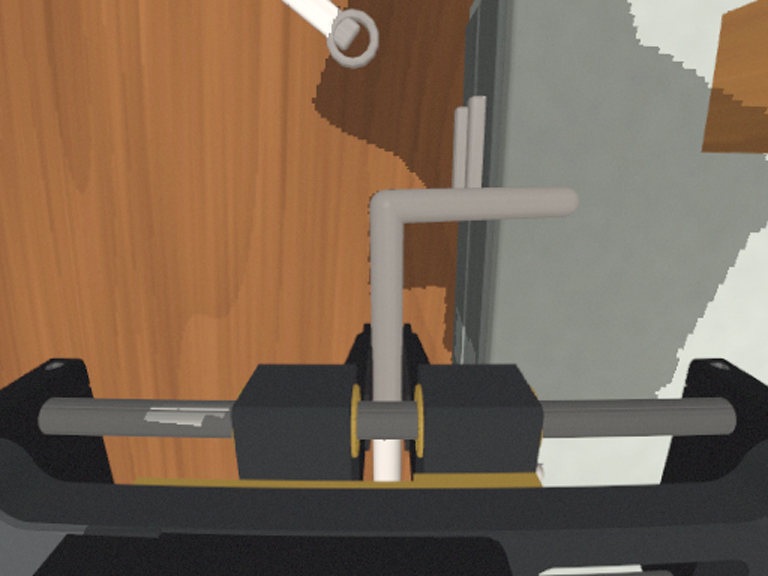

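Run:
```python
import numpy as np
r,p0=.25204,.12731
th=np.arange(0,0.751,.03)
X=r*(np.cos(p0)-np.cos(p0+th));Z=r*(np.sin(p0+th)-np.sin(p0))
for i in range(1,len(th)): print(round(th[i],3),"ty %.4f tz %.4f"%(X[i]-X[i-1],-(Z[i]-Z[i-1])), "cum %.4f %.4f"%(X[i],Z[i]))
```

```text
0.03 ty 0.0011 tz -0.0075 cum 0.0011 0.0075
0.06 ty 0.0013 tz -0.0074 cum 0.0024 0.0149
0.09 ty 0.0015 tz -0.0074 cum 0.0039 0.0223
0.12 ty 0.0017 tz -0.0074 cum 0.0056 0.0297
0.15 ty 0.0020 tz -0.0073 cum 0.0076 0.0370
0.18 ty 0.0022 tz -0.0072 cum 0.0098 0.0442
0.21 ty 0.0024 tz -0.0072 cum 0.0122 0.0514
0.24 ty 0.0026 tz -0.0071 cum 0.0148 0.0585
0.27 ty 0.0028 tz -0.0070 cum 0.0176 0.0655
0.3 ty 0.0030 tz -0.0069 cum 0.0206 0.0725
0.33 ty 0.0032 tz -0.0068 cum 0.0239 0.0793
0.36 ty 0.0034 tz -0.0067 cum 0.0273 0.0860
0.39 ty 0.0036 tz -0.0066 cum 0.0309 0.0926
0.42 ty 0.0038 tz -0.0065 cum 0.0348 0.0992
0.45 ty 0.0040 tz -0.0064 cum 0.0388 0.1056
0.48 ty 0.0042 tz -0.0063 cum 0.0430 0.1118
0.51 ty 0.0044 tz -0.0061 cum 0.0474 0.1180
0.54 ty 0.0046 tz -0.0060 cum 0.0520 0.1240
0.57 ty 0.0048 tz -0.0059 cum 0.0568 0.1298
0.6 ty 0.0049 tz -0.0057 cum 0.0617 0.1356
0.63 ty 0.0051 tz -0.0056 cum 0.0668 0.1411
0.66 ty 0.0053 tz -0.0054 cum 0.0721 0.1466
0.69 ty 0.0054 tz -0.0053 cum 0.0776 0.1518
0.72 ty 0.0056 tz -0.0051 cum 0.0831 0.1569
0.75 ty 0.0057 tz -0.0049 cum 0.0889 0.1618
```

The gripper is on the bar (about 11 mm opening). I'll raise it along the arc and start by relaxing the 2 mm side offset.

jog_arm([
  [0,[0,-0.001,-0.0075],0],
  [0,[0,0.001,-0.0075],0],
  [0,[0,0.0015,-0.0075],0],
  [0,[0,0.0015,-0.0075],0],
  [0,[0,0.002,-0.007],0],
  [0,[0,0.002,-0.007],0],
  [0,[0,0.0025,-0.007],0],
  [0,[0,0.0025,-0.007],0],
])

```text
t: 15.52
ee_pos: [0.4879, -0.0767, 0.1883]
orientation: [0.677, 0.736, 0.0, 0.0]
contact_force: [5.4, 0.6, -6.5]
gripper_width: 0.117
```

```bash
cat > lid.py <<'E'
from h import *
s=arm.observe();p=s["ee_pos"]-np.array([.4737,-.0778,.1297])
X=p@np.array([.9969,.0785,0])
f=s["contact_force"]
h=np.array([.25-X,.032+p[2]])
print("t",s["t"],"dX %.4f dY %.4f dZ %.4f"%(X,p@np.array([-.0785,.9969,0]),p[2]),"r %.4f th %.3f"%(np.hypot(*h),np.arctan2(h[1],h[0])-.1273),"F",f.round(1),"M",s["wrist_torque"].round(2),"w",s["gripper_width"])
E
python3 lid.py
```

```text
t 15.5167 dX 0.0142 dY 0.0000 dZ 0.0586 r 0.2526 th 0.240 F [ 5.4  0.6 -6.5] M [ 0.06 -0.72  0.03] w 0.11678147881053523
```

jog_arm([
  [0,[0,0.003,-0.007],0],
  [0,[0,0.003,-0.007],0],
  [0,[0,0.0035,-0.0065],0],
  [0,[0,0.0035,-0.0065],0],
  [0,[0,0.0035,-0.0065],0],
  [0,[0,0.004,-0.0065],0],
  [0,[0,0.004,-0.0065],0],
  [0,[0,0.004,-0.006],0],
])

```text
t: 16.18
ee_pos: [0.5142, -0.0744, 0.2407]
orientation: [0.677, 0.736, -0.002, -0.002]
contact_force: [-10.3, -3.1, 4.4]
gripper_width: 0.119
```

```bash
python3 lid.py
```

```text
t 16.1833 dX 0.0407 dY 0.0002 dZ 0.1110 r 0.2535 th 0.472 F [-10.3  -3.1   4.4] M [-0.42  2.02  0.07] w 0.11891183894717124
```

Run:
```python
from h import *
d=cam("wrist");save(d,"w13.png",s=1.3)
d=cam("scene");save(d,"s13.png",crop=(140,100,420,280),s=2.8)
```

```text
(no output)
```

View pics/w13.png

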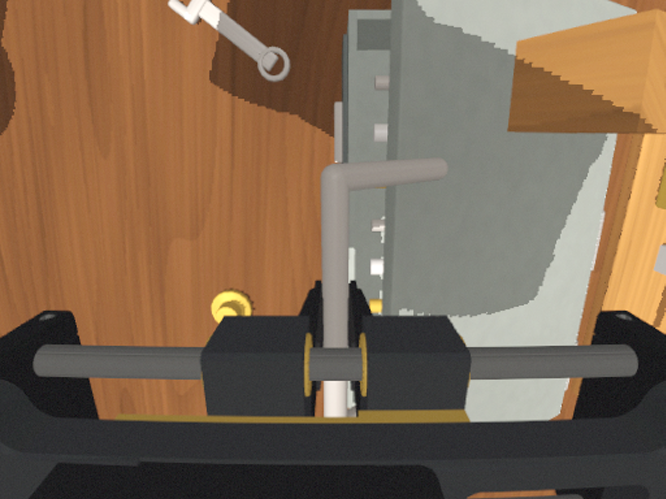

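View pics/s13.png

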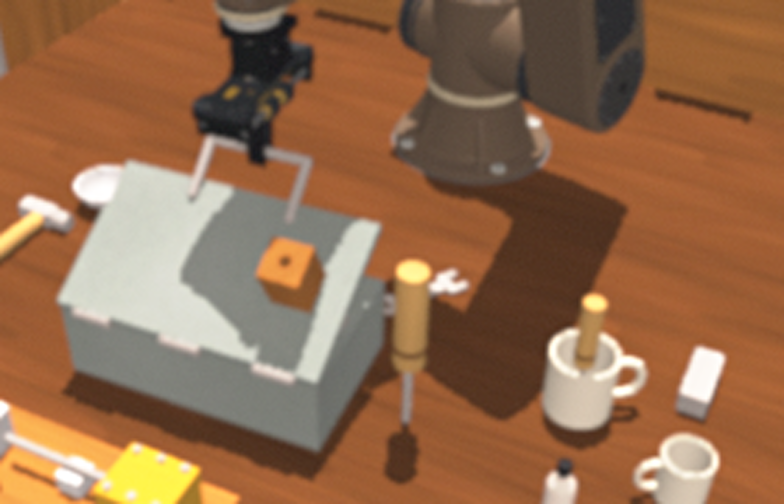

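The lid follows in the grip, and the driver still stands in the mug at (590,340). I'll continue past the balance point, slightly slower.

jog_arm([
  [0,[0,0.0025,-0.0065],0],
  [0,[0,0.004,-0.006],0],
  [0,[0,0.0045,-0.006],0],
  [0,[0,0.0045,-0.006],0],
  [0,[0,0.005,-0.0055],0],
  [0,[0,0.005,-0.0055],0],
  [0,[0,0,0],0],
])

```text
t: 16.87
ee_pos: [0.5425, -0.0721, 0.2769]
orientation: [0.677, 0.736, 0.0, 0.001]
contact_force: [1.3, 1.2, -1.5]
gripper_width: 0.117
```

```bash
python3 lid.py
```

```text
t 16.8667 dX 0.0690 dY 0.0002 dZ 0.1472 r 0.2546 th 0.653 F [ 1.3  1.2 -1.5] M [ 0.25 -0.17  0.07] w 0.11729186720078022
```

jog_arm([
  [0,[0,0.005,-0.0055],0],
  [0,[0,0.0055,-0.005],0],
  [0,[0,0.0055,-0.005],0],
  [0,[0,0.0045,-0.004],0],
  [0,[0,0,0],0],
  [0,[0,0,0],0],
  [0,[0,0,0],0],
])

```text
t: 17.45
ee_pos: [0.5617, -0.0707, 0.2952]
orientation: [0.677, 0.736, -0.0, 0.0]
contact_force: [1.5, -0.5, 0.2]
gripper_width: 0.118
```

```bash
python3 lid.py
python3 - <<'E'
from h import *
import pickle
d=cam("scene");save(d,"s14.png",crop=(140,90,420,290),s=2.8);pickle.dump(d,open("s14.pkl","wb"))
d=cam("top");save(d,"t14.png",crop=(80,100,380,280),s=2.6);pickle.dump(d,open("t14.pkl","wb"))
d=cam("wrist");save(d,"w14.png",s=1.3)
E
```

```text
t 17.45 dX 0.0883 dY 0.0002 dZ 0.1655 r 0.2552 th 0.757 F [ 1.5 -0.5  0.2] M [-0.08 -0.31  0.09] w 0.1176113636265311
```

View pics/s14.png

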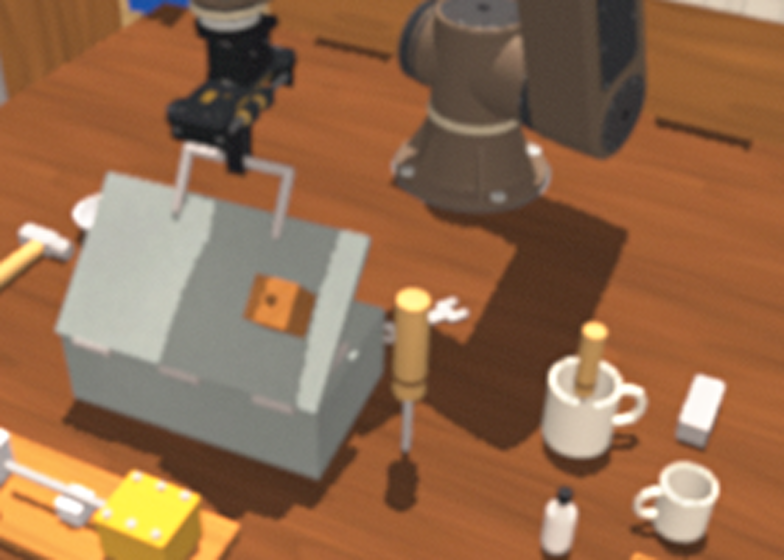

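View pics/t14.png

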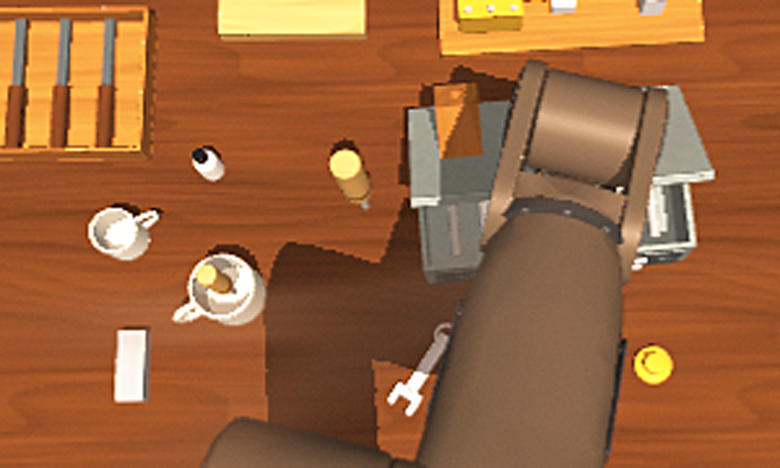

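View pics/w14.png

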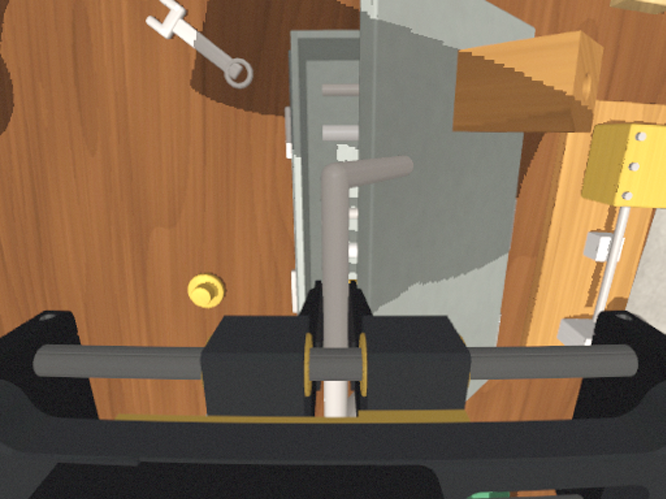

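Run:
```python
from h import *
import pickle
S=pickle.load(open("s14.pkl","rb"));T=pickle.load(open("t14.pkl","rb"))
X,e=tri((S,140+370/2.8,90+238/2.8),(T,80+413/2.6,100+203/2.6));print(X,e)
h=np.array([.4737,-.0778])+.25*np.array([.9969,.0785])
x=(h-X[:2])@np.array([.9969,.0785]);z=X[2]-.105
print(x,z,np.hypot(x,z), "th top", np.arctan2(z,x)-np.arctan2(.012,.202),"th bottom",np.arctan2(z,x))
```

```text
[0.56216573 0.09797704 0.24517415] [0.0021477226882249912, 0.002147722688224914]
0.14800298545471524 0.14017414535910144 0.20384718475039862 th top 0.6989018740851739 th bottom 0.7582380797885452
```

Forward kinematics gives an angle of 0.757, while the lid corner gives 0.70 or 0.76 depending on which edge I clicked. I'll go slightly higher to be clear, then come down.

jog_arm([
  [0,[0,0.005,-0.004],0],
  [0,[0,0.005,-0.004],0],
  [0,[0,0,0],0],
  [0,[0,0,0],0],
  [0,[0,0,0],0],
])

```text
t: 18.02
ee_pos: [0.5718, -0.07, 0.3033]
orientation: [0.677, 0.736, -0.0, 0.0]
contact_force: [-0.7, -1.7, 1.5]
gripper_width: 0.122
```

```bash
python3 lid.py
```

```text
t 18.0167 dX 0.0984 dY 0.0001 dZ 0.1736 r 0.2554 th 0.808 F [-0.7 -1.7  1.5] M [-0.53 -0.1   0.06] w 0.12169841485079438
```

Past the balance point the pull is now upward (+1.5 N), as expected. I'll bring it down to about 0.56.

jog_arm([
  [0,[0,-0.005,0.004],0],
  [0,[0,-0.005,0.004],0],
  [0,[0,-0.005,0.0045],0],
  [0,[0,-0.005,0.0045],0],
  [0,[0,-0.005,0.0045],0],
  [0,[0,-0.0045,0.005],0],
  [0,[0,-0.004,0.0045],0],
  [0,[0,-0.004,0.0045],0],
])

```text
t: 18.68
ee_pos: [0.5336, -0.073, 0.2671]
orientation: [0.677, 0.736, -0.0, -0.0]
contact_force: [-1.9, -4.3, 2.0]
gripper_width: 0.118
```

jog_arm([
  [0,[0,-0.004,0.0045],0],
  [0,[0,-0.0035,0.0045],0],
  [0,[0,0,0],0],
  [0,[0,0,0],0],
  [0,[0,0,0],0],
  [0,[0,0,0],0],
])

```text
t: 19.18
ee_pos: [0.5268, -0.0735, 0.2586]
orientation: [0.677, 0.736, -0.0, -0.0]
contact_force: [-1.5, -4.6, 1.9]
gripper_width: 0.118
```

```bash
python3 lid.py
python3 - <<'E'
from h import *
import pickle
d=cam("scene");save(d,"s15.png",crop=(140,90,420,290),s=2.8);pickle.dump(d,open("s15.pkl","wb"))
d=cam("top");save(d,"t15.png",crop=(80,100,380,280),s=2.6);pickle.dump(d,open("t15.pkl","wb"))
E
python3 lid.py
```

```text
t 19.1833 dX 0.0533 dY 0.0001 dZ 0.1289 r 0.2541 th 0.558 F [-1.5 -4.6  1.9] M [-0.83 -0.01  0.11] w 0.11844400199089795
t 19.2833 dX 0.0533 dY 0.0001 dZ 0.1289 r 0.2541 th 0.558 F [-1.5 -5.3  1.4] M [-0.85  0.06  0.07] w 0.1187019611665126
```

View pics/s15.png

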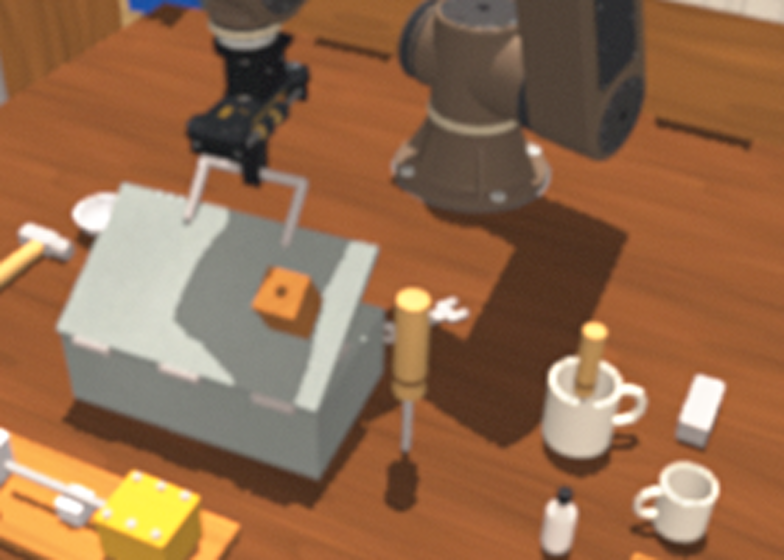

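View pics/t15.png

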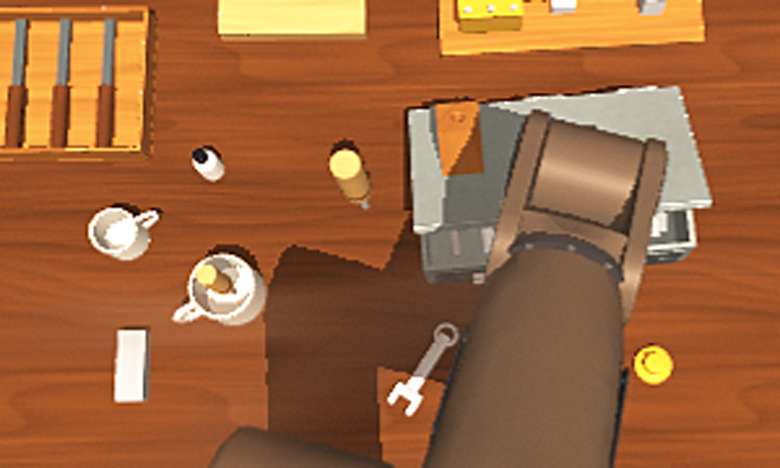

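Run:
```python
from h import *
import pickle
S=pickle.load(open("s15.pkl","rb"));T=pickle.load(open("t15.pkl","rb"))
X,e=tri((S,140+378/2.8,90+246/2.8),(T,80+415/2.6,100+231/2.6));print(X,e)
h=np.array([.4737,-.0778])+.25*np.array([.9969,.0785])
x=(h-X[:2])@np.array([.9969,.0785]);z=X[2]-.105
print(x,z, "th top", np.arctan2(z,x)-np.arctan2(.012,.202),"th bottom",np.arctan2(z,x))
```

```text
[0.53588824 0.09641638 0.21662373] [0.0011066986336927126, 0.001106698633692638]
0.17432152060532805 0.11162373224316717 th top 0.5102128207139354 th bottom 0.5695490264173066
```

jog_arm([
  [0,[0,0,0],0],
  [0,[0,0,0],0],
  [0,[0,0,0],0],
  [0,[0,0,0],0],
  [0,[0,0,0],0],
  [0,[0,0,0],0],
])

```text
t: 19.78
ee_pos: [0.5269, -0.0735, 0.2586]
orientation: [0.677, 0.736, -0.0, 0.0]
contact_force: [-1.3, -4.9, -0.1]
gripper_width: 0.118
```

```bash
python3 lid.py
```

```text
t 19.7833 dX 0.0534 dY 0.0001 dZ 0.1289 r 0.2541 th 0.559 F [-1.3 -4.9 -0.1] M [-0.9   0.06  0.06] w 0.11773055997436632
```

Both estimates (0.51 and 0.56) lie in the 0.475–0.64 band. The lid is still and gripped, and the driver is in the upright mug. Handing in.

```bash
python3 -c "
from plant import arm
print(arm.hand_in())"; python3 lid.py
```

```text
the job is handed in; nothing more can be done
None
the job is handed in; nothing more can be done
```

I pulled the smaller screwdriver out of the holder, stood it blade down in the larger white mug and let go. I then raised the lid by its handle to about 0.81 rad, where the pull had turned upward. From there I brought it down and handed in at about 20 s, still gripping the handle. The hand-in gave no verdict.

- **Lid angle at hand-in:** the arm pose gave 0.56 rad, with the lid still and the bar gripped. The lid's front corner, from two cameras, gave 0.51 or 0.57 rad depending on which edge I had picked. All of these lie inside the 0.475–0.64 band.
- **Lid angle on the way up:** I could only check the corner at about 0.76 rad by arm pose, where it gave 0.70–0.76. The final 0.81 rad rests on the arm pose alone.
- **Handle radius:** it read 2–3 mm longer than expected as the lid rose, so either the bar slid slightly in the pads or my hinge position is a little off.
- **Mug and bench:** in the last pictures the mug was upright with the screwdriver standing in it. The other things I could see looked unmoved; I checked that by eye and did not measure it. The tin and hammer were not in the last top picture and only partly visible in the last scene crop.

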